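# Knock a slide magazine out of its nest and click it into the slide reader

### The job

The slide magazine sits flush in the aluminium filling nest: push the nest's white key all the way down so that the knockout rod lifts the magazine, then take it out, keeping it roughly level. Slide it along the reader's loading bay from the open end until it is fully home against the housing and the spring catch has clicked behind it, then let go. Leave the eyepiece, the petri dish and the objective that stand around them where they are.

Things in the scene. Friction and masses are not known exactly. Their poses are not given: they have to be found in the camera images.
- magazine: Grey plastic slide magazine, edges of glass slides in its top. Origin: centre of its underside, x along its length, z up. Foot 110 (x) x 60 (y) x 10 mm tall; above it 110 long, 44 wide, up to z = 46 mm: grasp across y by this 44 mm part. Either end may go in first. About 0.25 kg. Starts in the nest, top flush with the rim, no room for fingers beside it; the key lifts it 26 mm.
- nest: Filling nest, aluminium block fixed to the counter, 125 (x) x 75 mm (y), rim 76 mm above the counter, cavity 113 x 63 mm with its floor 30 mm above the counter, walls 6 mm. Origin: on the counter under the cavity's centre. The magazine lies in it along the nest's x. A grey key housing, 62 x 56 x 46 mm tall, stands against its +y side.
- key_top (a point): Centre of the top face of the white key (46 mm along the nest's x, 38 mm along y), at the nest's y = +67.5 mm; 85 mm above the counter when up, 59 mm when fully down (the point moves with the key).
- key (a joint): Travel of the key: 0 up, 0.026 m fully down. Pressing it raises the steel knockout rod (37 mm round head in the middle of the cavity's floor) by as much. Takes about 10 N. It is stiff and stays where it is left, even under the magazine's weight; pressing on the raised magazine would sink it again.
- reader: Slide reader fixed to the counter. Origin: on the counter on the bay's centre line, near the catch; x is the way the magazine slides in, z up. White housing (x = 115 to 215 mm, 170 wide, 80 tall) is the bay's end stop. The bay is a white plate (x = -115 to 115, 116 wide), its flat sliding floor 12 mm above the counter, with dark side guides (see bay_home, bay_shelf).
- bay_shelf (a point): On the bay's floor, centre line, at the open end (reader x = -88 mm, z = 12 mm). A magazine centred here along the reader's x lies before the catch, its front end between low flared guides (93 mm apart at x = -76 mm, narrowing to the straight ones, up to z = 24 mm), its rear overhanging the plate by 28 mm.
- bay_home (a point): On the bay's floor (reader x = 60 mm, z = 12 mm): the magazine's origin is here when fully home. Straight guides 66 mm apart, up to z = 25.5 mm, run from x = -20 mm (+y side: from x = 12 mm) to the end stop at x = 115 mm. From x = 45 mm on, lips 7 mm wide, z = 25.5 to 29.5 mm, reach in over the magazine's foot, so it must slide in from the open end.
- catch_nose (a point): Top of the inner edge of the steel spring catch's nose, near reader x = 0, y = 23, z = 24 mm. The catch is an arm outside the +y guide, pivoted at reader x = 48, y = 43 mm. The nose has a slope facing the open end, x = -30 to -4 mm, and a square back at x = 3 mm.
- catch (a joint): Angle of the catch: 0 at rest (nose across the path), about 0.08 to 0.21 rad while the magazine's foot holds it aside; springs back to 0 once the magazine's rear end has passed it, 2 mm before the end stop. Sliding past it takes about 3 to 10 N; floor, guides and catch are smooth (friction about 0.2).
- eyepiece: Bystander: a black microscope eyepiece, 38 mm across and 56 mm tall, standing between the nest and the reader; origin: centre of its underside. Leave alone.
- objective: Bystander: a small steel microscope objective, 26 mm across and 50 mm tall, standing on the flat top of the reader's housing; origin: centre of its underside. Leave alone.
- dish: Bystander: a closed clear petri dish, 90 mm across, 16 mm tall, between the nest and the reader; origin: centre of its underside. Leave alone.

How it is judged:
By the outcome, as a careful person would: the job done as asked, in the order asked, and still so for the second after the job is handed in, with the robot touching nothing.
It also fails if it takes over 64 s, if anything falls off the work surface, if the arm or the gripper's body presses on something with over 40 N, if the wrist force passes 120 N, or if a joint passes its speed limit or range.

### The arm

A 6-joint arm with a two-finger parallel gripper is mounted at the origin on the work surface. World frame = base frame: x ahead of the robot, y to its left, z up, the work surface at z = 0. Lengths are in m, angles in degrees, forces in N, time in s.
With the tool pointing down it reaches from about 0.375 to 0.9 m from the base axis. Payload 3.1 kg.
Tool frame: the origin (TCP) lies on the centre line of the jaws, within the pads' length; the fingertips stand 22 mm ahead of it and the grasp point (between the pads) lies 3 mm ahead of it; z points along the fingers, y is the line along which they close (so a half turn about z gives the same grasp; the last joint's range is limited). The gripper opens to 87 mm and grips with 3 to 60 N. Pads are 19 mm wide; open, the fingers measure 117 mm over their backs; the gripper's body (75 mm by 190 mm) begins 51 mm behind the grasp point.
Start: joints at [56.236, 30.224, 82.088, -0, 67.689, -10.227], TCP at [0.25, 0.573, 0.245] pointing down, gripper open.
Joint ranges: [-176.69, 176.69], [-43.24, 126.21], [12.49, 139.97], [-82, 262], [0, 151.66], [-163.58, 163.58]. Speed limits (degrees/s): [159.86, 159.86, 180, 180, 180, 180].

### API

Orientations are given as a 3x3 rotation matrix whose columns are the frame's x, y, z axes.
In Python, from rig import * gives the robot as it stands.
- The arm moves only by the shell command python3 -m jog 'ROWS'. ROWS is text: rows parted by semicolons, each of 7 numbers parted by spaces: the shift along the tool's x, y, z in mm, then the turn, a rotation vector about the tool's x, y, z in rad, then the finger opening in mm, from 0 to 87. In form: tx ty tz ax ay az fingers; .... A call has 1 to 12 rows; each row shifts and turns the commanded pose from where the row before left it, along the tool's axes as they then stand; what a row does not reach is not made up. A row lasts 1/8 s, in which the tool goes at most 62.5 mm and 10.7 degrees, less where a joint would pass 70% of its speed; a pose out of reach is approached as far as the arm can. A call with a gripper value outside its range is refused whole. The fingers move at their own pace and stop on an object; the grip force is fixed at half the most. Time passes only in rows, so rows that do not move let the fingers close. It gives the time, the measured TCP pose, the force, the opening and the grip force at its end, in the units of the state.
- read_state(): the state, without advancing time (a new reading comes with each control period).
- capture(name): name is "scene" or "top"; returns a dict with "color" (420x560x3 uint8, red, green, blue), "camera_matrix" (3x3 intrinsics, pixels), "distortion" ([k1, k2, p1, p2, k3] as OpenCV has them; the pictures are not rectified), "R" (3x3) and "t" (3): a world point X has camera coordinates R X + t. Camera axes: x right, y down, z forward; pixel columns grow to the right and rows downward; lengths in m; the calibration is good to about 2 mm. A picture is of the moment at which its call begins. There is no depth.
- hand_in(): hands the job in; it is judged then, once.
Trained networks look in the newest picture that a camera, given by its name, has taken for a name from the list of things; names that differ only in an ending like _2 or _b are one class to them, and where a whole thing is asked for, a point or a joint stands for the part that bears it (a point fixed in the world has none). Each returns a list of dicts, best first, with "conf" (0 to 1); they miss things now and then, are a little off and sometimes report something else, mostly with a low value. They report only what shows in the picture. A call takes as long as a camera call.
- find_in(camera, target): "at" ([x, y, z] in m, in world coordinates, good to about 4 mm: the middle of the surface that is visible of it).
- trace(camera, target): "pixels" (420x560 bool, what is visible of it).
- place_of(camera, target): "at" ([x, y, z] in m, in world coordinates, good to about 4 mm: a listed point, or the origin of a listed thing).
The state is a dict: "time_s": time; "joint_positions": joint angles; "qvel": joint speeds; "tau": joint torques, N m; "position": TCP position; "tcp_rot": TCP orientation; "force": force on the tool from outside, world axes, zero at the start; "moment": the same for the moment, N m; "opening": opening from 0.0 (shut) to 1.0 (fully open); "grasp_force": force on a finger pad.
Only numpy, scipy, OpenCV 4.12 (cv2) and the standard library are available. Lean on these libraries where they do the work, as an engineer would, in place of code of your own. Each camera call takes 0.05 s, during which the arm holds its last target. There are 200 camera calls.

## Working session

There is one attempt and no reset: what is moved stays moved. The work goes in short steps, Python scripts to look and compute and a shell command to move; the robot and the scene stay as the last step left them, time stands still between calls to the robot, and variables do not carry over. Pictures are saved under pics/ and viewed, at most 10 in all, crops included, and the job is handed in when it is done.

```bash
mkdir -p pics; ls; python3 - <<'E'
from rig import *
import cv2
for c in ("scene","top"):
    p=capture(c); cv2.imwrite(f"pics/{c}0.png",p["color"][:,:,::-1])
    for n in ["magazine","nest","key_top","reader","bay_shelf","bay_home","catch_nose","eyepiece","objective","dish"]:
        r=place_of(c,n); print(c,n,[(list(round(float(v),4) for v in d["at"]),round(d["conf"],2)) for d in r[:2]])
s=read_state();print(s["time_s"],s["position"],s["tcp_rot"],s["opening"])
E
```

```text
pics
scene magazine [([0.5546, 0.2382, -0.0012], 0.51)]
scene nest [([0.5362, -0.2066, -0.0019], 0.94)]
scene key_top [([0.5442, -0.1367, 0.0828], 0.74)]
scene reader [([0.5567, 0.2401, -0.0005], 0.95), ([0.5441, -0.1344, 0.0824], 0.46)]
scene bay_shelf [([0.4702, 0.2375, 0.0114], 0.68), ([0.6182, 0.2485, 0.0113], 0.54)]
scene bay_home [([0.6214, 0.25, 0.0102], 0.97)]
scene catch_nose [([0.5605, 0.2663, 0.0263], 0.59)]
scene eyepiece [([0.537, 0.002, 0.001], 0.79)]
scene objective [([0.704, 0.2745, 0.0828], 0.68)]
scene dish [([0.4252, -0.004, 0.0007], 0.69)]
top magazine [([0.5359, -0.205, 0.0282], 0.69), ([0.5414, -0.1391, 0.088], 0.58)]
top nest [([0.5318, -0.2029, 0.0005], 0.88)]
top key_top [([0.5409, -0.1404, 0.0862], 0.63)]
top reader []
top bay_shelf [([0.4716, 0.2357, 0.0125], 0.68)]
top bay_home [([0.6169, 0.2465, 0.0064], 0.64)]
top catch_nose [([0.5563, 0.266, 0.0237], 0.45)]
top eyepiece [([0.5417, 0.0093, -0.0011], 0.72)]
top objective [([0.7101, 0.2723, 0.0823], 0.5)]
top dish [([0.4202, 0.0001, -0.0007], 0.92), ([0.5342, -0.2011, 0.0037], 0.71)]
1.1 [0.24956807 0.57300179 0.24454549] [[-9.16794596e-01  3.99359073e-01 -1.23633125e-05]
 [ 3.99359073e-01  9.16794596e-01  3.20862893e-06]
 [ 1.26160132e-05 -1.99574735e-06 -1.00000000e+00]] 1.0008006750275886
```

View pics/scene0.png

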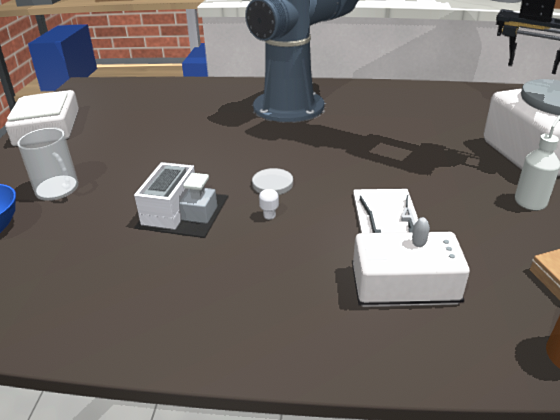

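View pics/top0.png

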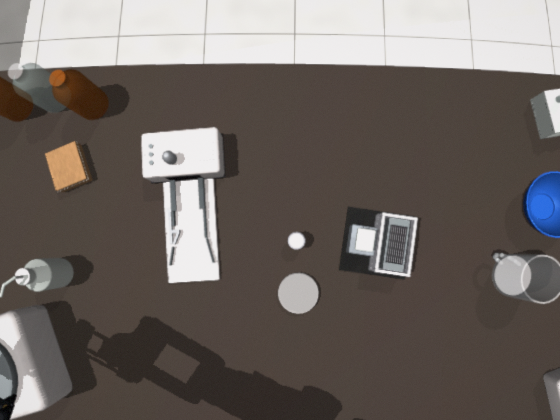

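The overview shows the nest at about (395,244) in top with the key at (363,240), and the reader plate at about (193,230), open end towards the robot. I'll enlarge both for yaw.

```bash
python3 - <<'E'
import cv2,numpy as np
im=cv2.imread("pics/top0.png")
a=cv2.resize(im[200:290,335:425],None,fx=4.4,fy=4.4,interpolation=cv2.INTER_CUBIC)
b=cv2.resize(im[120:290,130:230],None,fx=3.5,fy=3.5,interpolation=cv2.INTER_CUBIC)
o=np.zeros((595,750,3),np.uint8);o[:396,:396]=a;o[:,400:]=b
cv2.imwrite("pics/crop0.png",o)
E
```

```text
(no output)
```

View pics/crop0.png

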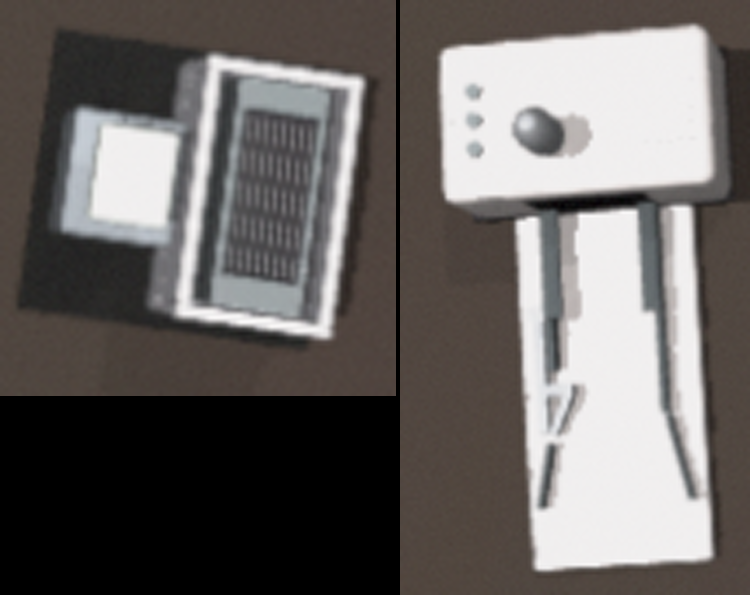

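The crop shows the nest rim corners at (210,55),(364,75),(331,338),(175,320), and the plate's open end corners at (535,570),(713,558).

```bash
cat > h.py <<'E'
from rig import *
import numpy as np, cv2
def unproj(p,uv,z):
    n=cv2.undistortPoints(np.array(uv,float).reshape(-1,1,2),p["camera_matrix"],np.array(p["distortion"])).reshape(-1,2)
    R=np.array(p["R"]);t=np.array(p["t"]).ravel();C=-R.T@t
    d=np.c_[n,np.ones(len(n))]@R
    return C+d*((z-C[2])/d[:,2])[:,None]
E
python3 - <<'E'
from h import *
p=capture("top"); np.set_printoptions(precision=4,suppress=True)
def N(l,z): return unproj(p,[((u+.5)/4.4-.5+335,(v+.5)/4.4-.5+200) for u,v in l],z)[:,:2]
def Rd(l,z): return unproj(p,[((u-400+.5)/3.5-.5+130,(v+.5)/3.5-.5+120) for u,v in l],z)[:,:2]
def ang(a,b): return np.degrees(np.arctan2(*(b-a)[::-1]))
q=N([(210,55),(364,75),(331,338),(175,320)],.076)
print("nest",q.mean(0),ang(q[3],q[0]),ang(q[2],q[1]),ang(q[1],q[0])-90,ang(q[2],q[3])-90,np.linalg.norm(q[0]-q[3]),np.linalg.norm(q[0]-q[1]))
k=N([(100,123),(180,128),(170,228),(90,222)],.085);print("key",k.mean(0))
r=Rd([(535,570),(713,558),(692,206),(517,220)],.012)
print("plate",r,ang(r[0],r[3]),ang(r[1],r[2]),ang(r[1],r[0])-90,np.linalg.norm(r[0]-r[1]),(r[0]+r[1])/2)
h=Rd([(441,48),(708,26),(714,183),(448,200)],.08);print("hous",h.mean(0),ang(h[1],h[0])-90,ang(h[2],h[3])-90)
E
```

```text
nest [ 0.5347 -0.2035] -7.5978732355500815 -7.557127591921416 -6.6000740617758 -6.159112755257368 0.1268972677916477 0.07516003908208928
key [ 0.544  -0.1369]
plate [[0.4418 0.2907]
 [0.4523 0.1754]
 [0.6785 0.195 ]
 [0.6683 0.3105]] 4.97783767743191 4.937642312580448 5.204707917943864 0.11580749642899876 [0.447  0.2331]
hous [0.7243 0.2557] 4.692852067439006 4.049352595415357
```

```bash
cat >> h.py <<'E'
def go(x,y,z,yaw,tilt=True):
    "remaining shift (mm) in tool axes after the turn to tool-y yaw (deg, world), plus rotation vector"
    from scipy.spatial.transform import Rotation as Ro
    s=read_state();R=np.array(s["tcp_rot"]);a=np.radians(yaw)
    T=np.array([[-np.sin(a),np.cos(a),0],[np.cos(a),np.sin(a),0],[0,0,-1]]).T
    T=np.c_[np.cross([np.cos(a),np.sin(a),0],[0,0,-1]),[np.cos(a),np.sin(a),0],[0,0,-1]]
    D=np.array([x,y,z])-s["position"]
    print("t",round(s["time_s"],2),"pos",np.round(s["position"],4),"shift after turn mm",np.round(1000*T.T@D,1),"turn",np.round(Ro.from_matrix(R.T@T).as_rotvec(),4),"F",np.round(s["force"],1),"op",round(s["opening"]*87,1),"gf",round(s["grasp_force"],1))
E
python3 -m jog '0 0 0 0 0 -0.1414 0; 0 0 0 0 0 -0.1414 0; -29.4 -51.3 0 0 0 0 0; -29.4 -51.3 0 0 0 0 0; -29.4 -51.3 0 0 0 0 0; -29.4 -51.3 0 0 0 0 0; -29.4 -51.3 0 0 0 0 0; -29.4 -51.3 0 0 0 0 0; -29.4 -51.3 0 0 0 0 0; -29.4 -51.3 0 0 0 0 0; -29.4 -51.3 0 0 0 0 0; -29.4 -51.3 0 0 0 0 0'
python3 -c "from h import *; go(.5436,-.137,.125,82.7)"
```

```text
time_s: 2.65
position: [0.4764, 0.0247, 0.2449]
tcp_rot: [[-0.992, 0.128, 0.001], [0.128, 0.992, 0.0], [-0.001, 0.0, -1.0]]
force: [0.5, 0.7, 0.1]
opening: 0.005
grasp_force: 0.0
t 2.65 pos [0.4764 0.0247 0.2449] shift after turn mm [ -87.2 -151.9  119.9] turn [ 0.0002  0.0012 -0.001 ] F [0.5 0.7 0.1] op 0.4 gf 0.0
```

```bash
python3 -m jog '-29.1 -50.6 0 0 0 0 0; -29.1 -50.6 20 0 0 0 0; -29 -50.7 40 0 0 0 0; 0 0 40 0 0 0 0; 0 0 19 0 0 0 0; 0 0 0 0 0 0 0'
python3 -c "
from h import *; go(.5436,-.137,.081,82.7)
for n in ('key_top','nest','magazine'):
  for c in ('scene','top'):
    capture(c);print(c,n,[(np.round(d['at'],4),round(d['conf'],2)) for d in place_of(c,n)[:1]])
"
```

```text
time_s: 3.4
position: [0.5391, -0.1286, 0.1287]
tcp_rot: [[-0.992, 0.128, -0.003], [0.128, 0.992, 0.002], [0.004, 0.001, -1.0]]
force: [0.8, -0.8, -0.1]
opening: 0.005
grasp_force: 0.0
t 3.4 pos [ 0.5391 -0.1286  0.1287] shift after turn mm [-5.5 -7.8 47.7] turn [ 0.0012 -0.0037 -0.0011] F [ 0.8 -0.8 -0.1] op 0.5 gf 0.0
scene key_top []
top key_top [(array([ 0.5638,  0.2449, -0.0018]), 0.41)]
scene nest [(array([ 0.5332, -0.2077, -0.0018]), 0.84)]
top nest [(array([ 0.4254, -0.0021, -0.0018]), 0.45)]
scene magazine [(array([ 0.5326, -0.2009,  0.0307]), 0.77)]
top magazine []
```

```bash
python3 -m jog '0 0 0 0 0 0 0; 0 0 0 0 0 0 0'; python3 -c "from h import *; go(.5436,-.137,.081,82.7)"
```

```text
time_s: 4.25
position: [0.5401, -0.1288, 0.1302]
tcp_rot: [[-0.992, 0.128, -0.0], [0.128, 0.992, 0.0], [0.0, 0.0, -1.0]]
force: [-0.3, -0.2, -0.2]
opening: 0.004
grasp_force: 0.0
t 4.25 pos [ 0.5401 -0.1288  0.1302] shift after turn mm [-4.5 -7.7 49.2] turn [ 0.     -0.     -0.0006] F [-0.3 -0.2 -0.2] op 0.4 gf 0.0
```

```bash
python3 -m jog '-4.5 -7.7 0 0 0 0 0; 0 0 15 0 0 0 0; 0 0 8 0 0 0 0; 0 0 6 0 0 0 0; 0 0 6 0 0 0 0; 0 0 6 0 0 0 0; 0 0 5 0 0 0 0; 0 0 2 0 0 0 0; 0 0 1 0 0 0 0; 0 0 0 0 0 0 0'; python3 -c "from h import *; go(.5436,-.137,.081,82.7)"
```

```text
time_s: 5.5
position: [0.5431, -0.137, 0.0814]
tcp_rot: [[-0.992, 0.127, -0.001], [0.127, 0.992, 0.0], [0.001, -0.0, -1.0]]
force: [-2.4, -0.4, 7.5]
opening: 0.004
grasp_force: 3.6
t 5.5 pos [ 0.5431 -0.137   0.0814] shift after turn mm [-0.5  0.1  0.4] turn [-0.0001 -0.0012 -0.0002] F [-2.4 -0.4  7.5] op 0.4 gf 3.6
```

Nearly down; press a little further until the force shows the stop.

```bash
python3 -m jog '0 0 1 0 0 0 0; 0 0 1 0 0 0 0; 0 0 0 0 0 0 0'; python3 -c "from h import *; go(.5436,-.137,.081,82.7)"
```

```text
time_s: 5.88
position: [0.5431, -0.137, 0.0813]
tcp_rot: [[-0.992, 0.127, -0.001], [0.127, 0.992, -0.0], [0.001, -0.0, -1.0]]
force: [-4.4, 1.0, 19.2]
opening: 0.006
grasp_force: 9.8
t 5.88 pos [ 0.5431 -0.137   0.0813] shift after turn mm [-0.5  0.1  0.3] turn [-0.0005 -0.0006 -0.    ] F [-4.4  1.  19.2] op 0.6 gf 9.8
```

```bash
python3 -m jog '0 0 -10 0 0 0 0; 0 0 -30 0 0 0 0; 0 0 -40 0 0 0 87; 0 -20 0 0 0 0 87; 0 -35 0 0 0 0 87; 0 -12.5 0 0 0 0 87; 0 0 0 0 0 0 87; 0 0 0 0 0 0 87'; python3 -c "
from h import *
for c in ('scene','top'):
    p=capture(c);cv2.imwrite(f'pics/{c}1.png',p['color'][:,:,::-1])
    for n in ('key_top','magazine'): print(c,n,[(np.round(d['at'],4),round(d['conf'],2)) for d in place_of(c,n)[:1]])
im=cv2.imread('pics/scene1.png')[130:260,110:250];cv2.imwrite('pics/c1.png',cv2.resize(im,None,fx=4,fy=4,interpolation=cv2.INTER_CUBIC))
go(.535,-.204,.101,82.7)"
```

```text
time_s: 6.88
position: [0.5345, -0.203, 0.1585]
tcp_rot: [[-0.992, 0.128, -0.002], [0.128, 0.992, 0.002], [0.002, 0.001, -1.0]]
force: [-0.3, 0.2, 0.3]
opening: 0.606
grasp_force: 0.0
scene key_top [(array([ 0.5455, -0.138 ,  0.0563]), 0.79)]
scene magazine [(array([ 0.5346, -0.2019,  0.0541]), 0.76)]
top key_top [(array([ 0.5409, -0.1417,  0.0569]), 0.73)]
top magazine [(array([ 0.5338, -0.2032,  0.0559]), 0.61)]
t 7.17 pos [ 0.5351 -0.2034  0.1593] shift after turn mm [ 0.  -0.6 58.3] turn [ 0.0001 -0.      0.0002] F [-0.1  0.7  0.1] op 76.5 gf 0.0
```

View pics/c1.png

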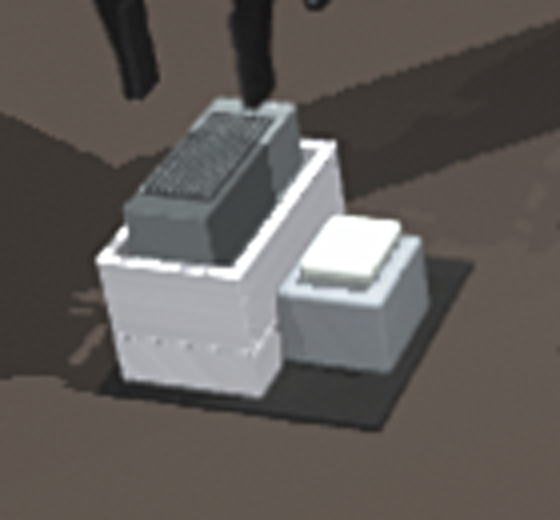

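The magazine stands about 26 mm proud at (210,180), the key at (350,250) is down, and the open fingers are above. I'll descend and grasp.

```bash
python3 -m jog '0 -0.6 20 0 0 0 87; 0 0 25 0 0 0 87; 0 0 10 0 0 0 87; 0 0 3 0 0 0 87; 0 0 0 0 0 0 87; 0 0 0 0 0 0 40; 0 0 0 0 0 0 40; 0 0 0 0 0 0 40; 0 0 0 0 0 0 40; 0 0 0 0 0 0 40'; python3 -c "
from h import *
go(.535,-.204,.101,82.7)"
```

```text
time_s: 8.43
position: [0.5349, -0.2045, 0.1013]
tcp_rot: [[-0.992, 0.128, -0.0], [0.128, 0.992, 0.0], [0.0, 0.0, -1.0]]
force: [0.8, 1.5, 1.2]
opening: 0.522
grasp_force: 1.0
t 8.43 pos [ 0.5349 -0.2045  0.1013] shift after turn mm [-0.1  0.5  0.3] turn [ 0.0002 -0.0001 -0.0008] F [0.8 1.5 1.2] op 45.4 gf 1.0
```

```bash
python3 -m jog '0 0 0 0 0 0 38; 0 0 0 0 0 0 38; 0 0 0 0 0 0 38; 0 0 -4 0 0 0 38; 0 0 -8 0 0 0 38; 0 0 -12 0 0 0 38; 0 0 -16 0 0 0 38; 0 0 -20 0 0 0 38; 0 0 -20 0 0 0 38; 0 0 0 0 0 0 38; 0 0 0 0 0 0 38'; python3 -c "
from h import *
for c in ('scene','top'):
    p=capture(c);cv2.imwrite(f'pics/{c}2.png',p['color'][:,:,::-1])
    for n in ('key_top','magazine'): print(c,n,[(np.round(d['at'],4),round(d['conf'],2)) for d in place_of(c,n)[:1]])
im=cv2.imread('pics/scene2.png')[100:250,110:260];cv2.imwrite('pics/c2.png',cv2.resize(im,None,fx=3.5,fy=3.5,interpolation=cv2.INTER_CUBIC))
go(.47,.235,.181,94.95)"
```

```text
time_s: 9.8
position: [0.5346, -0.2044, 0.1813]
tcp_rot: [[-0.992, 0.128, -0.0], [0.128, 0.992, 0.0], [0.0, 0.0, -1.0]]
force: [-0.7, 0.5, -4.1]
opening: 0.498
grasp_force: 30.0
scene key_top [(array([ 0.544 , -0.1409,  0.0599]), 0.61)]
scene magazine [(array([ 0.5311, -0.2041,  0.1345]), 0.71)]
top key_top [(array([ 0.5391, -0.1408,  0.0637]), 0.59)]
top magazine [(array([ 0.5338, -0.2071,  0.1329]), 0.59)]
t 10.1 pos [ 0.5346 -0.2044  0.1806] shift after turn mm [ 2.650e+01  4.433e+02 -4.000e-01] turn [ 0.0007 -0.0011 -0.2144] F [ 0.  -0.3 -2.3] op 44.2 gf 30.0
```

View pics/c2.png

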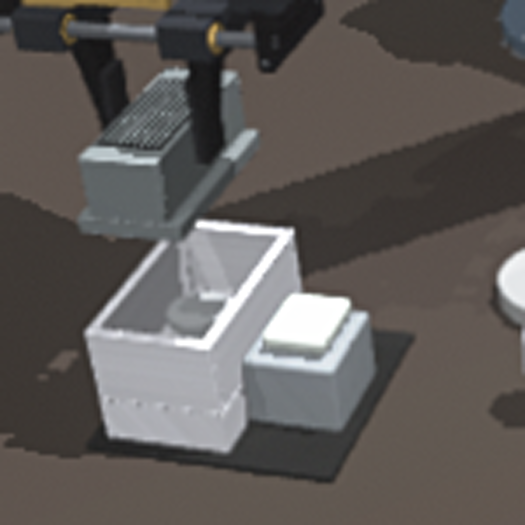

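```bash
python3 -m jog '0 0 0 0 0 -0.107 38; 1 15 0 0 0 -0.107 38; 2 35 0 0 0 0 38; 3 48 0 0 0 0 38; 3 50 0 0 0 0 38; 3 50 0 0 0 0 38; 3 50 0 0 0 0 38; 3 50 0 0 0 0 38; 3 50 0 0 0 0 38; 3 48 0 0 0 0 38; 2 30 0 0 0 0 38; 1 15 0 0 0 0 38'; python3 -m jog '0 0 0 0 0 0 38; 0 0 0 0 0 0 38; 0 0 0 0 0 0 38'; python3 -c "
from h import *
for c in ('scene','top'):
    p=capture(c);cv2.imwrite(f'pics/{c}3.png',p['color'][:,:,::-1])
    for n in ('catch_nose','magazine','bay_shelf','bay_home'): print(c,n,[(np.round(d['at'],4),round(d['conf'],2)) for d in place_of(c,n)[:1]])
go(.4693,.2351,.057,94.95)"
```

```text
time_s: 11.6
position: [0.4713, 0.2341, 0.181]
tcp_rot: [[-0.996, -0.088, -0.0], [-0.088, 0.996, -0.0], [0.0, -0.0, -1.0]]
force: [-0.1, -0.4, -2.9]
opening: 0.503
grasp_force: 30.0
time_s: 11.98
position: [0.4721, 0.2315, 0.1812]
tcp_rot: [[-0.996, -0.084, -0.0], [-0.084, 0.996, -0.0], [0.0, -0.0, -1.0]]
force: [-0.7, 0.2, -2.4]
opening: 0.504
grasp_force: 30.0
scene catch_nose [(array([0.5621, 0.2644, 0.0247]), 0.5)]
scene magazine [(array([0.4709, 0.2315, 0.1386]), 0.82)]
scene bay_shelf [(array([0.4699, 0.2378, 0.0127]), 0.56)]
scene bay_home [(array([0.6182, 0.248 , 0.0105]), 0.98)]
top catch_nose [(array([0.5582, 0.2625, 0.0257]), 0.58)]
top magazine []
top bay_shelf []
top bay_home [(array([0.6143, 0.2479, 0.0063]), 0.77)]
t 12.47 pos [0.4718 0.2326 0.1812] shift after turn mm [  2.2   2.7 124.2] turn [-0.      0.     -0.0004] F [ 0.1 -0.3 -3.3] op 44.1 gf 30.0
```

```bash
python3 -m jog '2.2 2.7 20 0 0 0 38; 0 0 40 0 0 0 38; 0 0 40 0 0 0 38; 0 0 14 0 0 0 38; 0 0 0 0 0 0 38; 0 0 0 0 0 0 38'; python3 -c "
from h import *
p=capture('top');cv2.imwrite('pics/top4.png',p['color'][:,:,::-1]);q=capture('scene');cv2.imwrite('pics/scene4.png',q['color'][:,:,::-1])
a=cv2.resize(cv2.imread('pics/top4.png')[120:295,120:235],None,fx=3.4,fy=3.4,interpolation=cv2.INTER_CUBIC)
b=cv2.resize(cv2.imread('pics/scene4.png')[130:310,340:470],None,fx=3.0,fy=3.0,interpolation=cv2.INTER_CUBIC)
o=np.zeros((595,790,3),np.uint8);o[:a.shape[0],:a.shape[1]]=a;o[:b.shape[0],400:400+b.shape[1]]=b;cv2.imwrite('pics/c4.png',o)
go(.4693,.2351,.057,94.95)"
```

```text
time_s: 13.22
position: [0.4704, 0.2355, 0.0684]
tcp_rot: [[-0.996, -0.086, 0.003], [-0.086, 0.996, 0.001], [-0.003, 0.0, -1.0]]
force: [0.8, 0.5, -2.7]
opening: 0.501
grasp_force: 30.0
t 13.32 pos [0.4704 0.2355 0.0686] shift after turn mm [ 1.1 -0.3 11.6] turn [ 0.0005  0.003  -0.0003] F [ 0.9 -0.  -2.3] op 44.1 gf 30.0
```

View pics/c4.png

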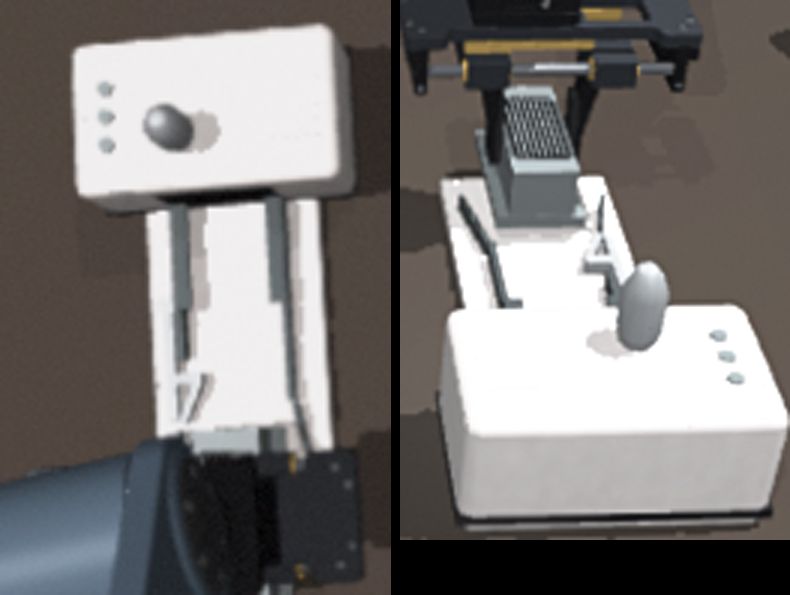

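```bash
python3 -m jog '1 0 5 0 0 0 38; 0 0 3 0 0 0 38; 0 0 1.5 0 0 0 38; 0 0 1 0 0 0 38; 0 0 0 0 0 0 38'; python3 -c "from h import *;go(.4693,.2351,.057,94.95)"; python3 -m jog '0 0 1 0 0 0 38; 0 0 0 0 0 0 38'; python3 -c "from h import *;go(.4693,.2351,.057,94.95)"
```

```text
time_s: 13.95
position: [0.4682, 0.235, 0.0573]
tcp_rot: [[-0.996, -0.086, -0.0], [-0.086, 0.996, -0.0], [0.0, -0.0, -1.0]]
force: [-1.9, -0.6, 4.7]
opening: 0.503
grasp_force: 30.0
t 13.95 pos [0.4682 0.235  0.0573] shift after turn mm [-1.1 -0.   0.3] turn [-0.0001 -0.0001 -0.0003] F [-1.9 -0.6  4.7] op 43.8 gf 30.0
time_s: 14.2
position: [0.4682, 0.235, 0.0572]
tcp_rot: [[-0.996, -0.086, 0.0], [-0.086, 0.996, -0.0], [-0.0, -0.0, -1.0]]
force: [-3.4, -1.0, 13.0]
opening: 0.504
grasp_force: 30.0
t 14.2 pos [0.4682 0.235  0.0572] shift after turn mm [-1.1 -0.   0.2] turn [-0.0001  0.0003 -0.0003] F [-3.4 -1.  13. ] op 43.8 gf 30.0
```

```bash
python3 -m jog '-4 0 -1 0 0 0 38; -6 0 0 0 0 0 38; -8 0 0 0 0 0 38; -8 0 0 0 0 0 38; -8 0 0 0 0 0 38; -6 0 0 0 0 0 38; -3 0 0 0 0 0 38; 0 0 0 0 0 0 38'; python3 -c "from h import *;go(.6208,.2482,.057,94.95)"
```

```text
time_s: 15.2
position: [0.5105, 0.2378, 0.0573]
tcp_rot: [[-0.996, -0.086, -0.002], [-0.086, 0.996, -0.001], [0.002, -0.001, -1.0]]
force: [-3.3, -3.9, 8.6]
opening: 0.504
grasp_force: 30.0
t 15.2 pos [0.5105 0.2378 0.0573] shift after turn mm [-110.8    0.8    0.3] turn [-0.0013 -0.0023 -0.0005] F [-3.3 -3.9  8.6] op 43.8 gf 30.0
```

```bash
python3 -m jog '-4 0 0 0 0 0 38; -7 0 0 0 0 0 38; -8 0 0 0 0 0 38; -8 0 0 0 0 0 38; -8 0 0 0 0 0 38; -8 0 0 0 0 0 38; -7 0 0 0 0 0 38; -4 0 0 0 0 0 38; 0 0 0 0 0 0 38'; python3 -c "from h import *;go(.6208,.2482,.057,94.95)"
```

```text
time_s: 16.32
position: [0.5649, 0.2423, 0.0573]
tcp_rot: [[-0.996, -0.087, -0.001], [-0.087, 0.996, -0.002], [0.001, -0.002, -1.0]]
force: [-2.5, -4.3, 6.9]
opening: 0.503
grasp_force: 30.0
t 16.32 pos [0.5649 0.2423 0.0573] shift after turn mm [-56.2   1.    0.3] turn [-0.0017 -0.0013  0.0005] F [-2.5 -4.3  6.9] op 43.8 gf 30.0
```

```bash
python3 -m jog '-4 0 0 0 0 0 38; -7 0 0 0 0 0 38; -8 0 0 0 0 0 38; -8 0 0 0 0 0 38; -8 0 0 0 0 0 38; -6 0 0 0 0 0 38; -4 0 0 0 0 0 38; -2 0 0 0 0 0 38; 0 0 0 0 0 0 38'; python3 -c "from h import *;go(.6208,.2482,.057,94.95)"
```

```text
time_s: 17.45
position: [0.6114, 0.2462, 0.0573]
tcp_rot: [[-0.996, -0.088, -0.002], [-0.088, 0.996, -0.002], [0.002, -0.002, -1.0]]
force: [-2.6, -4.5, 7.8]
opening: 0.503
grasp_force: 30.0
t 17.45 pos [0.6114 0.2462 0.0573] shift after turn mm [-9.5  1.1  0.3] turn [-0.0022 -0.0019  0.0013] F [-2.6 -4.5  7.8] op 43.8 gf 30.0
```

```bash
python3 -m jog '-3 0 0 0 0 0 38; -2 0 0 0 0 0 38; -2 0 0 0 0 0 38; -1 0 0 0 0 0 38; 0 0 0 0 0 0 38'; python3 -c "from h import *;go(.6208,.2482,.057,94.95)";  python3 -m jog '-1 0 0 0 0 0 38; -1 0 0 0 0 0 38; 0 0 0 0 0 0 38'; python3 -c "from h import *;go(.6208,.2482,.057,94.95)"
```

```text
time_s: 18.08
position: [0.6199, 0.2479, 0.0573]
tcp_rot: [[-0.996, -0.086, -0.0], [-0.086, 0.996, -0.001], [0.0, -0.001, -1.0]]
force: [-2.2, -1.9, 6.4]
opening: 0.506
grasp_force: 30.0
t 18.07 pos [0.6199 0.2479 0.0573] shift after turn mm [-0.9  0.2  0.3] turn [-0.0005 -0.0004 -0.0003] F [-2.2 -1.9  6.4] op 44.0 gf 30.0
time_s: 18.45
position: [0.6206, 0.2481, 0.0573]
tcp_rot: [[-0.996, -0.086, -0.003], [-0.086, 0.996, -0.001], [0.003, -0.001, -1.0]]
force: [-5.0, -1.4, 7.9]
opening: 0.505
grasp_force: 30.0
t 18.45 pos [0.6206 0.2481 0.0573] shift after turn mm [-0.2  0.1  0.3] turn [-0.0005 -0.0031 -0.0002] F [-5.  -1.4  7.9] op 44.0 gf 30.0
```

```bash
python3 -m jog '-1 0 0 0 0 0 38; 0 0 0 0 0 0 38'; python3 -c "from h import *;go(.6208,.2482,.057,94.95)";  python3 -m jog '-1 0 0 0 0 0 38; -0.5 0 0 0 0 0 38; 0 0 0 0 0 0 38'; python3 -c "from h import *;go(.6208,.2482,.057,94.95)
for c in ('top','scene'):
  p=capture(c);cv2.imwrite(f'pics/{c}5.png',p['color'][:,:,::-1])
  for n in ('catch_nose','magazine'): print(c,n,[(np.round(d['at'],4),round(d['conf'],2)) for d in place_of(c,n)[:1]])
"
```

```text
time_s: 18.7
position: [0.6206, 0.2481, 0.0573]
tcp_rot: [[-0.996, -0.086, -0.005], [-0.086, 0.996, -0.001], [0.005, -0.001, -1.0]]
force: [-6.7, -1.9, 9.9]
opening: 0.501
grasp_force: 30.0
t 18.7 pos [0.6206 0.2481 0.0573] shift after turn mm [-0.2  0.1  0.3] turn [-0.0007 -0.0052 -0.0002] F [-6.7 -1.9  9.9] op 43.6 gf 30.0
time_s: 19.08
position: [0.6207, 0.2481, 0.0573]
tcp_rot: [[-0.996, -0.086, -0.008], [-0.086, 0.996, -0.002], [0.008, -0.001, -1.0]]
force: [-8.6, -2.1, 12.0]
opening: 0.502
grasp_force: 30.0
t 19.07 pos [0.6207 0.2481 0.0573] shift after turn mm [-0.2  0.1  0.3] turn [-0.0009 -0.0084 -0.    ] F [-8.6 -2.1 12. ] op 43.7 gf 30.0
top catch_nose [(array([ 0.541 , -0.1392,  0.0616]), 0.7)]
top magazine [(array([0.621 , 0.2462, 0.0092]), 0.73)]
scene catch_nose [(array([0.5614, 0.2677, 0.0247]), 0.38)]
scene magazine [(array([0.6173, 0.248 , 0.0146]), 0.67)]
```

```bash
python3 -m jog '1 0 0 0 0 0 38; 0 0 0 0 0 0 70; 0 0 0 0 0 0 70; 0 0 0 0 0 0 70; 0 0 -10 0 0 0 70; 0 0 -25 0 0 0 70; 0 0 -40 0 0 0 70; 40 0 -40 0 0 0 70; 50 0 0 0 0 0 70; 50 0 0 0 0 0 70; 30 0 0 0 0 0 70; 0 0 0 0 0 0 70'; python3 -c "
from h import *
go(.5,.24,.18,94.95)
I=[]
for c,s in (('top',np.s_[120:290,125:235]),('scene',np.s_[170:310,340:480])):
  p=capture(c);I.append(cv2.resize(np.ascontiguousarray(p['color'][:,:,::-1][s]),None,fx=3.4,fy=3.4,interpolation=cv2.INTER_CUBIC)[:,:395 if c=='scene' else 380])
  for n in ('catch_nose','magazine','key_top','eyepiece','dish','objective'): print(c,n,[(np.round(d['at'],4),round(d['conf'],2)) for d in place_of(c,n)[:1]])
o=np.zeros((595,790,3),np.uint8);x=0
for i in I: o[:i.shape[0],x:x+i.shape[1]]=i;x+=390
cv2.imwrite('pics/c6.png',o)"
```

```text
time_s: 20.88
position: [0.4516, 0.2337, 0.1724]
tcp_rot: [[-0.996, -0.087, -0.001], [-0.087, 0.996, -0.0], [0.001, -0.0, -1.0]]
force: [0.5, 0.1, -0.2]
opening: 0.805
grasp_force: 0.0
t 20.88 pos [0.4516 0.2337 0.1724] shift after turn mm [-48.8   2.1  -7.6] turn [-0.0002 -0.0015  0.0006] F [ 0.5  0.1 -0.2] op 70.0 gf 0.0
top catch_nose [(array([0.5555, 0.2666, 0.0261]), 0.53)]
top magazine [(array([0.6213, 0.2488, 0.0111]), 0.69)]
top key_top [(array([ 0.5415, -0.1389,  0.0601]), 0.86)]
top eyepiece [(array([ 0.5394,  0.0093, -0.003 ]), 0.71)]
top dish [(array([ 0.427 , -0.0037, -0.0009]), 0.68)]
top objective [(array([0.7094, 0.2689, 0.0811]), 0.66)]
scene catch_nose [(array([0.5599, 0.2651, 0.0267]), 0.61)]
scene magazine [(array([0.6195, 0.2468, 0.0077]), 0.82)]
scene key_top [(array([ 0.5459, -0.1378,  0.0567]), 0.53)]
scene eyepiece [(array([ 5.371e-01,  4.600e-03, -2.000e-04]), 0.65)]
scene dish [(array([ 4.287e-01, -1.600e-03,  1.000e-04]), 0.65)]
scene objective [(array([0.707 , 0.2728, 0.0816]), 0.85)]
```

View pics/c6.png

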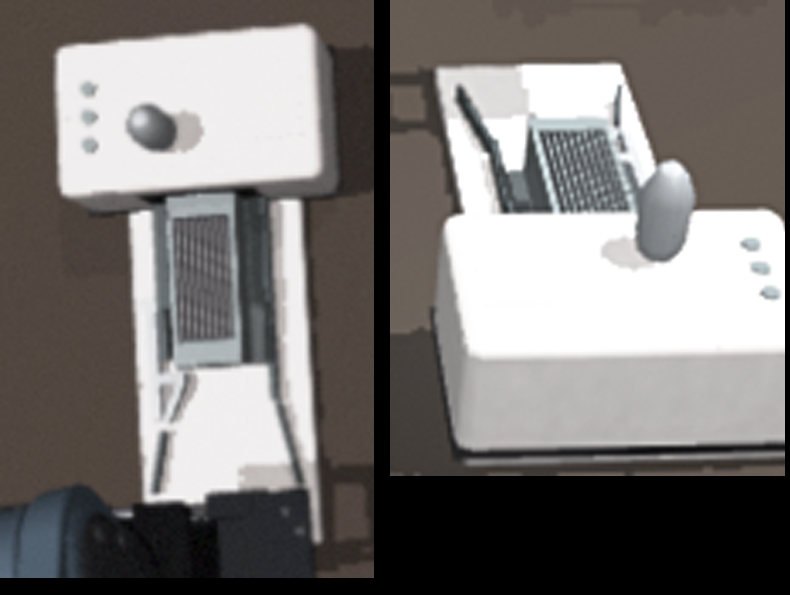

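```bash
python3 -c "
from h import *
p=capture('top')['color'][:,:,::-1]; a=cv2.imread('pics/top0.png'); b=p
s=np.s_[222:250,165:195]
o=np.hstack([cv2.resize(np.ascontiguousarray(x[s]),None,fx=13,fy=13,interpolation=cv2.INTER_CUBIC) for x in (a,b)]);cv2.imwrite('pics/c7.png',o)"
```

```text
(no output)
```

View pics/c7.png

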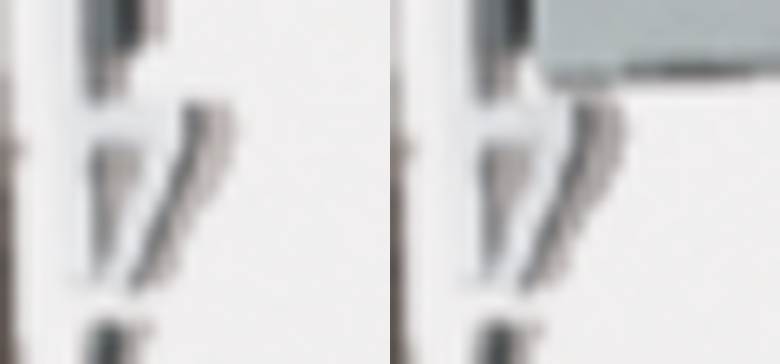

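The catch nose, tip at (200,105) on the left and (590,105) on the right, is back at its rest position. The magazine's rear edge lies just in front of it, so the catch has clicked behind the magazine.

```bash
python3 -c "
from rig import *
print(hand_in())"
```

```text
the job is handed in; nothing more can be done
None
```

The magazine is fully home against the reader's housing with the spring catch clicked behind it, the gripper has let go and backed away, the eyepiece, dish and objective are where they were, and the job was handed in at about 21 s of the 64 s allowed.

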